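# Dock a board carriage and lock it with the snap hook

## Task

The carriage with the circuit board has been left pulled out of the test dock. Push it fully home, so that its plug sits in the adaptor box; then swing the red snap hook over and press it down on the carriage's steel ring until the sprung gate has given way and snapped shut under the ring's rod, so that the carriage cannot slide out again. Do not press on the board, and leave the other things on the bench where they are.

Things in the scene. Friction and masses are not known exactly. Their poses are not given: they have to be found in the camera images.
- dock: Test dock, fixed on the bench: aluminium base plate 280 (x) x 232 (y) x 12 mm, origin at the middle of its underside. Its +x points away from the robot along the guide rails to the grey adaptor box at its far end (196 mm wide, top 64 mm above the bench, near face at x = +103 mm). Its yaw varies by about 0.2 rad either way.
- carriage (a joint): Carriage on the dock's rails: aluminium sheet 145 (x) x 176 (y) mm with a circuit board on it (top 63 mm above the bench). Value in m: 0 = fully home at a hard stop, plug in the adaptor box; grows as it comes out toward the robot along the dock's -x (to 0.095). Sliding it takes about 10 N; it stays where it is left.
- push_face (a point): On the carriage: middle of the front face (toward the robot, dock -x) of its upright front lip, 4 mm thick, 176 mm wide, 22 to 58 mm above the bench, with a black rubber edging 9 mm thick on top (up to 64 mm). The face may be pushed anywhere. At (-47, 15, 40) mm in the dock's frame when home.
- ring_top (a point): On the carriage: centre of the rod at the top of the upright steel ring (eye) on its right-hand ear. Rod 8 mm thick, ring 46 mm inside, 62 mm outside, in the dock's y-z plane, so the top rod runs along the dock's y, 89 mm above the bench. At (-30, -90, 89) mm in the dock's frame when home.
- hook (a joint): Red snap hook, hinged on a dark post beyond the ring; swings in the upright plane through the ring (dock x-z). Value in rad: 0 = shank level, pointing to the robot (dock -x), 1 mm above the ring's rod; grows as the free end rises (1.57 upright). Stiff pivot (0.13 N m): stays where it is left. A loop hangs 55 mm below the shank, 60 to 130 mm from the pivot.
- hook_pivot (a point): On the dock: axis of the hook's pivot (it runs along the dock's y), at (70, -90, 98.5) mm in the dock's frame, between two cheeks 25 mm wide overall that rise to 111 mm above the bench.
- thumb_pad (a point): On the hook: middle of the top of the black ribbed thumb pad (30 x 16 mm) on the back of the 9 mm thick shank, 100 mm from the pivot and 7.5 mm above the shank's axis; straight over the ring's rod, 106 mm above the bench, when the hook is at 0. The place to press. The pad turns with the hook.
- throat (a point): On the hook: middle of the space inside its loop, 100 mm from the pivot and 25 mm below the shank's axis. Own axes: x along the shank toward the pivot, z square to the shank, away from the gate. The ring's top rod must end up in this space.
- gate (a joint): Steel sprung gate closing the bottom of the hook's loop: a 5 mm bar 35 mm long, hinged on the pivot side. Value in rad: 0 = shut, grows as the ring's rod pushes it into the loop (pressing takes up to about 10 N). It springs shut behind the rod only when the hook is all but level (below about 0.02 rad; shank down on the ring: -0.015). The rod enters only with the carriage home within about 6 mm.
- board: Green circuit board 130 (x) x 170 (y) x 36 mm fixed on the carriage, origin at the middle of its underside. Not to be pressed on.
- mug: Bystander: white mug with a handle, 89 x 125 x 99 mm; origin at the middle of its underside.
- flux_cleaner: Bystander: white and purple aerosol can, 77 mm diameter, 232 mm tall; origin at the middle of its underside.

How it is judged:
By the outcome, as a careful person would: the job done as asked, in the order asked, and still so for the second after the job is handed in, with the robot touching nothing.
It also fails if it takes over 58 s, if anything falls off the work surface, if the arm or the gripper's body presses on something with over 40 N, if the wrist force passes 120 N, or if a joint passes its speed limit or range.

## Robot

A 7-joint arm with a two-finger parallel gripper is mounted at the origin on a cart in front of the work surface, level with it; the furniture and walls round the work are solid. World frame = base frame: x ahead of the robot, y to its left, z up, the work surface at z = 0. Lengths are in mm, angles in rad, forces in N, time in s.
With the tool pointing down it reaches from about 400 to 850 mm from the base axis. Payload 10.4 kg.
Tool frame: the origin (TCP) lies midway between the tips of the shut fingers; the grasp point (between the pads) lies 19 mm behind it; z points along the fingers, y is the line along which they close (so a half turn about z gives the same grasp; the last joint's range is limited). The gripper opens to 87 mm and grips with 3 to 60 N. Pads are 19 mm wide; open, the fingers measure 117 mm over their backs; the gripper's body (75 mm by 190 mm) begins 51 mm behind the grasp point.
Start: joints at [-1.196, 0.332, -0.065, 1.46, 0.022, 1.35, -0.088], TCP at [242.109, 576.225, 222.576] pointing down, gripper open.
Joint ranges: [-2.6, 2.6], [-0.5, 2.12], [-1.47, 1.34], [0.16, 2.42], [-1.27, 4.41], [0.06, 2.06], [-2.6, 2.6]. Speed limits (rad/s): [2.22, 2.22, 2.79, 2.79, 3.14, 3.14, 3.14].

## Interface

Orientations are given as a unit quaternion [w, x, y, z].
In Python, from station import robot, viewer gives the robot as it stands.
- The arm moves only by the tool arm_command, never from a script. Its argument "motion" is a list of rows, each a list of 3 entries, a list of its own where there are three numbers: the opening in per cent of the stroke, from 0 (shut) to 100 (fully open), then the shift along the tool's x, y, z in mm, then the turn, a rotation vector about the tool's x, y, z in degrees. In form: [[jaw, [tx, ty, tz], [wx, wy, wz]], ...]. A call has 1 to 20 rows; each row is the pose to reach, as a shift and turn from the pose commanded when the call began, along the tool's axes at that moment; what a row does not reach only later rows make up. A row lasts 1/12 s, in which the tool goes at most 41.7 mm and 7.16 degrees, less where a joint would pass 70% of its speed; a pose out of reach is approached as far as the arm can. A call with a gripper value outside its range is refused whole. The fingers move at their own pace and stop on an object; "squeeze" is the grip in N (left out, the last holds). Time passes only in rows, so rows that repeat a pose let the fingers close. It gives the time, the measured TCP pose, the force, the opening and the grip force at its end, in the units of the state.
- robot.observe(): the state, without advancing time (a new reading comes with each control period).
- viewer.capture(name): name is "side" or "top"; returns the picture (420x560x3 uint8, red, green, blue); there is no depth.
- viewer.get_calibration(name): a dict with "intrinsics" (3x3 intrinsics, pixels), "cam_to_world" (4x4, takes a point from camera to world coordinates). Camera axes: x right, y up, looking along -z (the intrinsics and any distortion apply to the point x, -y, -z); pixel columns grow to the right and rows downward; lengths in mm; the calibration is good to about 2 mm. A picture is of the moment at which its call begins. get_calibration takes no time and is no camera call.
- robot.sign_off(): hands the job in; it is judged then, once.
The state is a dict: "t": time; "joints": joint angles; "qvel": joint speeds; "joint_torque": joint torques, N m; "position": TCP position; "ee_rot": TCP orientation; "contact_force": force on the tool from outside, world axes, zero at the start; "ft_torque": the same for the moment, N m; "grip_width": finger opening in mm; "grasp_force": force on a finger pad.
Only numpy, scipy, OpenCV 4.12 (cv2) and the standard library are available. Lean on these libraries where they do the work, as an engineer would, in place of code of your own. Each camera call takes 0.05 s, during which the arm holds its last target. There are 200 camera calls.

## Working session

There is one attempt and no reset: what is moved stays moved. The work goes in short steps, Python scripts to look and compute and a tool call to move; the robot and the scene stay as the last step left them, time stands still between calls to the robot, and variables do not carry over. Pictures are saved under pics/ and viewed, at most 10 in all, crops included, and the job is handed in when it is done.

Besides the shell and the picture viewer there is one more tool, called after ">>>" by a JSON object that holds its "fn" and its "kwargs". arm_command: Moves the arm, as the interface text tells. Its arguments: {"type":"object","properties":{"motion":{"type":"array"},"squeeze":{"type":"number"}},"required":["motion"]}

```bash
mkdir -p pics; python3 - <<'E'
from station import robot, viewer
import cv2,numpy as np
for n in("side","top"):
    cv2.imwrite(f"pics/{n}0.png",viewer.capture(n)[:,:,::-1]); c=viewer.get_calibration(n)
    print(n,c)
print(robot.observe())
E
```

```text
side {'intrinsics': array([[387.81617251,   0.        , 276.77286305],
       [  0.        , 387.81617251, 209.15917277],
       [  0.        ,   0.        ,   1.        ]]), 'cam_to_world': array([[ 9.87490836e-01,  4.60114738e-02, -1.50813769e-01,
         4.45396189e+02],
       [-1.55971842e-01,  4.25304623e-01, -8.91509261e-01,
        -6.26723431e+02],
       [ 2.31221382e-02,  9.03879927e-01,  4.27160912e-01,
         4.81872632e+02],
       [ 0.00000000e+00,  0.00000000e+00,  0.00000000e+00,
         1.00000000e+00]])}
top {'intrinsics': array([[471.75838938,   0.        , 279.98800838],
       [  0.        , 471.75838938, 211.57596583],
       [  0.        ,   0.        ,   1.        ]]), 'cam_to_world': array([[ 2.47403158e-02,  9.98777646e-01, -4.27917128e-02,
         5.66898242e+02],
       [-9.99669704e-01,  2.44191552e-02, -8.01178204e-03,
         2.03334792e+02],
       [-6.95705133e-03,  4.29757929e-02,  9.99051891e-01,
         1.21300293e+03],
       [ 0.00000000e+00,  0.00000000e+00,  0.00000000e+00,
         1.00000000e+00]])}
{'t': 0.1, 'joints': array([-1.19559705,  0.33280914, -0.06470475,  1.46081662,  0.0215844 ,
        1.3498991 , -0.08850178]), 'qvel': array([ 0.00030299, -0.00278604,  0.00092598, -0.00167252,  0.00095768,
        0.00015147, -0.00085896]), 'joint_torque': array([ 2.33560422e-04, -6.24541926e+01,  2.38630828e-02, -3.90718532e+01,
       -6.13969518e-02,  3.64821951e-02,  4.40275358e-05]), 'position': array([241.98617732, 575.89608938, 221.85265689]), 'ee_rot': array([-1.03755400e-04,  1.97582097e-01,  9.80286148e-01, -6.10034647e-04]), 'contact_force': array([ 0.32165504, -0.40297574, -0.32543431]), 'ft_torque': array([0.02202535, 0.06655581, 0.03248193]), 'grasp_force': 0.0, 'grip_width': 86.93540575872743}
```

View pics/side0.png

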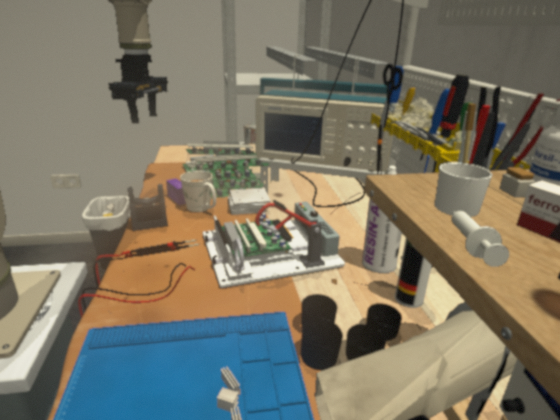

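View pics/top0.png

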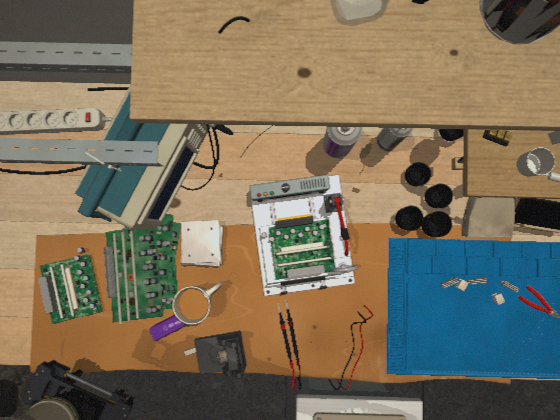

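The side view shows the dock around (270,245), with the ring near (237,245). In the top view the base plate spans about (252–355, 178–293), the adaptor box is at (290,189), and the red hook is at about (340,220).

```bash
python3 - <<'E'
import cv2,numpy as np
s=cv2.imread("pics/side0.png")[185:305,185:365]; t=cv2.imread("pics/top0.png")[165:305,235:375]
s=cv2.resize(s,None,fx=4.4,fy=4.4,interpolation=cv2.INTER_CUBIC); t=cv2.resize(t,None,fx=4.2,fy=4.2,interpolation=cv2.INTER_CUBIC)
cv2.imwrite("pics/s0c.png",s); cv2.imwrite("pics/t0c.png",t)
E
```

```text
(no output)
```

View pics/s0c.png

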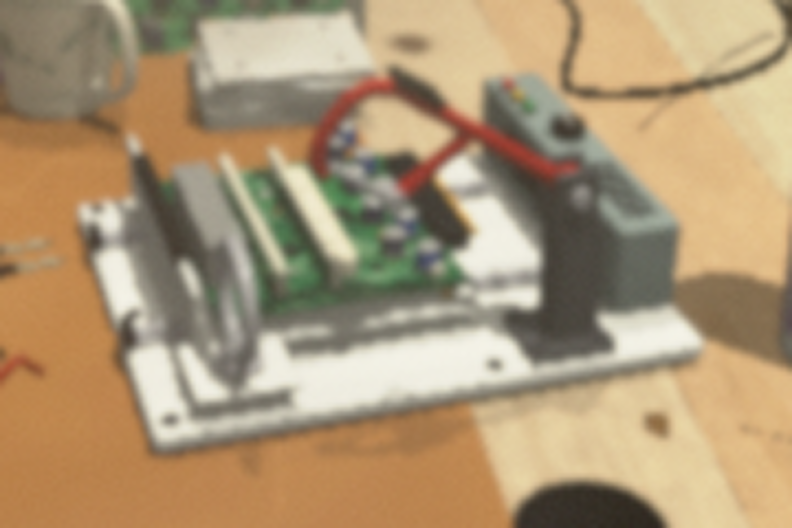

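View pics/t0c.png

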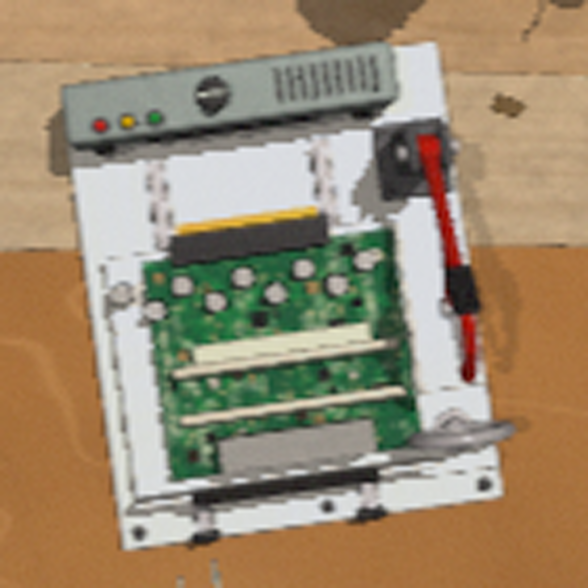

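The top crop shows plate corners at crop pixels (122,550), (503,495) and (437,42). The hook is raised, with its pad at (461,290), and the ring is at (405–515,440). In the side crop the pad is at (418,88), the pivot at (582,190), and the ring top at roughly (230,235).

```bash
cat > h.py <<'E'
import numpy as np
from station import robot, viewer
def ray(n,u,v):
    c=viewer.get_calibration(n);T=c["cam_to_world"];p=np.linalg.solve(c["intrinsics"],[u,v,1.])
    return T[:3,3],T[:3,:3]@(p*[1,-1,-1])
def onz(n,u,v,z):
    o,d=ray(n,u,v);return o+d*(z-o[2])/d[2]
def proj(n,P):
    c=viewer.get_calibration(n);T=c["cam_to_world"];p=T[:3,:3].T@(np.array(P)-T[:3,3])
    q=c["intrinsics"]@(p*[1,-1,-1]);return q[:2]/q[2]
def tri(a,b):
    A=[];B=[]
    for n,(u,v) in(("side",a),("top",b)):
        o,d=ray(n,u,v);d=d/np.linalg.norm(d);M=np.eye(3)-np.outer(d,d);A.append(M);B.append(M@o)
    return np.linalg.lstsq(np.vstack(A),np.hstack(B),rcond=None)[0]
def fit(L,W):  # 2D rigid: returns origin, yaw
    L=np.array(L,float);W=np.array(W,float)[:,:2];l=L-L.mean(0);w=W-W.mean(0)
    a=np.arctan2((l[:,0]*w[:,1]-l[:,1]*w[:,0]).sum(),(l*w).sum());R=np.array([[np.cos(a),-np.sin(a)],[np.sin(a),np.cos(a)]])
    o=W.mean(0)-R@L.mean(0);return o,a,np.linalg.norm(W-(o+L@R.T),axis=1)
tc=lambda u,v:(235+(u-2)/4.2,165+(v-2)/4.2)
sc=lambda u,v:(185+(u-2)/4.4,185+(v-2)/4.4)
E
python3 - <<'E'
from h import *
C=[(-140,116),(-140,-116),(140,-116)]
tp=[tc(122,550),tc(503,495),tc(437,42)]
W=[onz("top",*p,12) for p in tp]; print(np.round(W,1)); o,a,r=fit(C,W); print("top",o,a,r)
W2=[onz("side",*p,12) for p in [sc(78,210),sc(152,437),sc(702,340)]]; print("side",*fit(C,W2))
R=np.array([[np.cos(a),-np.sin(a),0],[np.sin(a),np.cos(a),0],[0,0,1]])
D=lambda P:R.T@(np.array(P)-[*o,0])
Wd=lambda P:R@np.array(P)+[*o,0]
inv_s=lambda q:(q-185)*4.4+2
print("pad dock",D(tri(sc(418,88),tc(461,290))))
for n,f in(("side",lambda q:(q-[185,185])*4.4+2),("top",lambda q:(q-[235,165])*4.2+2)):
    print(n,"pivot",f(proj(n,Wd([70,-90,98.5]))))
    for c in(0,.03,.06,.095): print(" ring",c,f(proj(n,Wd([-30-c*1000,-90,89]))),"lip L/M/R",[f(proj(n,Wd([-47-c*1000,y,64]))).round() for y in(103,15,-73)])
    for h in(.3,.5,.7,.9):
        print(" pad",h,f(proj(n,Wd([70-100*np.cos(h)+7.5*np.sin(h),-90,98.5+100*np.sin(h)+7.5*np.cos(h)]))))
E
```

```text
[[405.  249.2  12. ]
 [443.7  20.7  12. ]
 [716.7  65.7  12. ]]
top [561.60234516 157.57449048] 0.1625804570281738 [0.33758379 1.54097929 1.82257486]
side [560.49042571 155.80738962] 0.1767904896364773 [5.55227642 3.68947693 1.93552972]
pad dock [ -9.01153256 -90.15114504 159.37792067]
side pivot [567.82491977 184.33008856]
 ring 0 [369.70096803 229.48350009] lip L/M/R [array([240., 111.]), array([279., 181.]), array([325., 263.])]
 ring 0.03 [307.78872062 238.23575665] lip L/M/R [array([188., 117.]), array([223., 188.]), array([264., 272.])]
 ring 0.06 [244.4825806  247.18506155] lip L/M/R [array([135., 124.]), array([165., 196.]), array([202., 281.])]
 ring 0.095 [168.8000556  257.88396046] lip L/M/R [array([ 72., 131.]), array([ 97., 204.]), array([127., 292.])]
 pad 0.3 [385.07350691 139.30166896]
 pad 0.5 [404.95410739 101.80818077]
 pad 0.7 [431.96002242  67.43669471]
 pad 0.9 [464.88646473  37.8613226 ]
top pivot [426.93451019 149.05810164]
 ring 0 [450.2558831  324.91631468] lip L/M/R [array([118., 399.]), array([269., 378.]), array([420., 357.])]
 ring 0.03 [457.85268193 377.60014821] lip L/M/R [array([125., 451.]), array([276., 430.]), array([427., 409.])]
 ring 0.06 [465.46722019 430.40700479] lip L/M/R [array([132., 502.]), array([284., 482.]), array([435., 461.])]
 ring 0.095 [474.37335185 492.17106726] lip L/M/R [array([141., 563.]), array([292., 542.]), array([443., 521.])]
 pad 0.3 [459.03784422 314.50058355]
 pad 0.5 [460.85776416 298.01813343]
 pad 0.7 [461.28697817 274.66685785]
 pad 0.9 [460.24455346 245.2760384 ]
```

```bash
cat >> h.py <<'E'
from scipy.spatial.transform import Rotation as Ro
O=np.array([561.3,157.2,0]);YAW=.166
RD=Ro.from_euler("z",YAW)
def plan(*pts):  # tool pointing down, tool x = dock -x; shifts from the current pose to dock points
    s=robot.observe();w,x,y,z=s["ee_rot"];Rt=Ro.from_quat([x,y,z,w])
    goal=RD*Ro.from_euler("y",np.pi)
    print("turn deg",np.degrees((Rt.inv()*goal).as_rotvec()).round(1),"TCP dock",RD.inv().apply(s["position"]-O).round(1))
    for p in pts: print(p,"world",(O+RD.apply(p)).round(),"shift",Rt.inv().apply(O+RD.apply(p)-s["position"]).round(1))
E
python3 -c "
from h import *
plan((-155,35,120),(-155,35,36))"
```

```text
turn deg [ -0.1  -0.  -32.3] TCP dock [-245.7  465.7  221.9]
(-155, 35, 120) world [403. 166. 120.] shift [-306.9 -315.4  102.3]
(-155, 35, 36) world [403. 166.  36.] shift [-306.9 -315.3  186.3]
```

>>> {"fn": "arm_command", "kwargs": {"motion": [[0,[-28,-29,5],[0,0,-3]],[0,[-56,-58,10],[0,0,-6]],[0,[-84,-87,10],[0,0,-9]],[0,[-112,-116,10],[0,0,-12]],[0,[-140,-145,10],[0,0,-15]],[0,[-168,-174,10],[0,0,-18]],[0,[-196,-203,10],[0,0,-21]],[0,[-224,-232,10],[0,0,-24]],[0,[-252,-261,10],[0,0,-27]],[0,[-280,-290,10],[0,0,-30]],[0,[-307,-315,20],[0,0,-32.3]],[0,[-307,-315,50],[0,0,-32.3]],[0,[-307,-315,80],[0,0,-32.3]],[0,[-307,-315,100],[0,0,-32.3]],[0,[-307,-315,100],[0,0,-32.3]],[0,[-307,-315,100],[0,0,-32.3]]]}}

```text
t: 1.43
position: [402.6, 166.5, 122.3]
ee_rot: [-0.001, -0.083, 0.997, -0.001]
contact_force: [0.4, -0.5, -0.1]
grip_width: 0.7
grasp_force: 0.0
```

```bash
python3 -c "
from h import *
import cv2
plan((-155,35,36),(-100,35,36),(-57,35,36))
print(robot.observe()['t'],robot.observe()['grip_width'])
s=viewer.capture('side')[150:305,185:365,::-1];t=viewer.capture('top')[165:305,235:375,::-1]
cv2.imwrite('pics/c1.png',np.hstack([cv2.resize(s,(420,362),interpolation=2),cv2.resize(t,(362,362),interpolation=2)]))"
```

```text
turn deg [-0.1 -0.1 -0. ] TCP dock [-155.    35.4  122.3]
(-155, 35, 36) world [403. 166.  36.] shift [-0.2 -0.4 86.3]
(-100, 35, 36) world [457. 175.  36.] shift [-55.2  -0.4  86.2]
(-57, 35, 36) world [499. 182.  36.] shift [-98.2  -0.4  86.1]
1.4333 0.7235000426051869
```

View pics/c1.png

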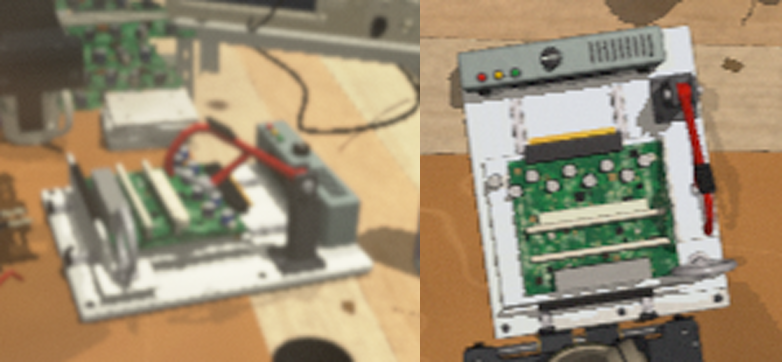

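The gripper waits in front of the lip, clear of the dock. I'll go down and start pushing.

>>> {"fn": "arm_command", "kwargs": {"motion": [[0,[0,0,35],[0,0,0]],[0,[0,0,65],[0,0,0]],[0,[0,0,85],[0,0,0]],[0,[-8,0,85],[0,0,0]],[0,[-16,0,85],[0,0,0]],[0,[-24,0,85],[0,0,0]],[0,[-30,0,85],[0,0,0]],[0,[-36,0,85],[0,0,0]],[0,[-42,0,85],[0,0,0]],[0,[-48,0,85],[0,0,0]],[0,[-54,0,85],[0,0,0]],[0,[-60,0,85],[0,0,0]],[0,[-60,0,85],[0,0,0]]]}}

```text
t: 2.62
position: [462.9, 177.4, 38.7]
ee_rot: [-0.0, -0.083, 0.997, 0.0]
contact_force: [-4.1, -0.5, 1.2]
grip_width: 0.8
grasp_force: 2.1
```

>>> {"fn": "arm_command", "kwargs": {"motion": [[0,[-5,0,0],[0,0,0]],[0,[-10,0,0],[0,0,0]],[0,[-15,0,0],[0,0,0]],[0,[-20,0,0],[0,0,0]],[0,[-25,0,0],[0,0,0]],[0,[-28,0,0],[0,0,0]],[0,[-28,0,0],[0,0,0]]]}}

```text
t: 3.2
position: [489.9, 181.9, 38.6]
ee_rot: [-0.001, -0.083, 0.997, 0.0]
contact_force: [-6.4, -0.0, 3.2]
grip_width: 0.8
grasp_force: 3.2
```

```bash
python3 -c "
from h import *
import cv2
plan()
s=viewer.capture('side')[150:305,185:365,::-1];t=viewer.capture('top')[165:305,235:375,::-1]
cv2.imwrite('pics/c2.png',np.hstack([cv2.resize(s,(420,362),interpolation=2),cv2.resize(t,(362,362),interpolation=2)]))"
```

```text
turn deg [ 0.  -0.1  0. ] TCP dock [-66.3  36.2  38.6]
```

View pics/c2.png

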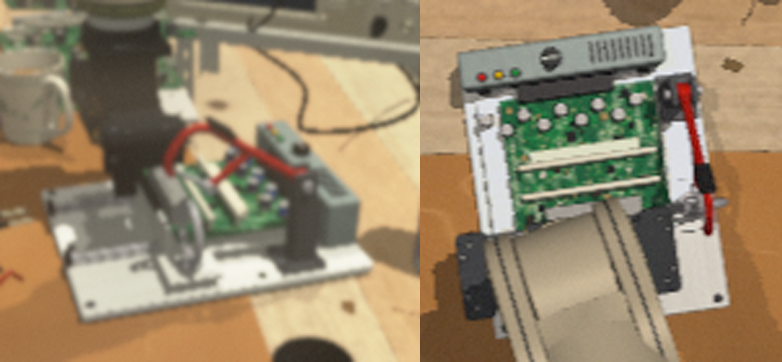

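The carriage is nearly home: the plug at about (575,90) is close to the box, and the hook is still up. I'll keep pushing in small steps to the hard stop.

>>> {"fn": "arm_command", "kwargs": {"motion": [[0,[-2,0,0],[0,0,0]],[0,[-4,0,0],[0,0,0]],[0,[-6,0,0],[0,0,0]],[0,[-8,0,0],[0,0,0]],[0,[-9,0,0],[0,0,0]],[0,[-9,0,0],[0,0,0]]]}}

```text
t: 3.8
position: [495.5, 182.9, 38.3]
ee_rot: [-0.004, -0.083, 0.997, -0.0]
contact_force: [-23.2, -3.6, 16.1]
grip_width: 0.5
grasp_force: 11.5
```

>>> {"fn": "arm_command", "kwargs": {"motion": [[0,[-1,0,0],[0,0,0]],[0,[-2,0,0],[0,0,0]],[0,[-3,0,0],[0,0,0]],[0,[-3,0,0],[0,0,0]],[0,[-3,0,0],[0,0,0]]]}}

```text
t: 4.22
position: [495.5, 182.9, 37.8]
ee_rot: [-0.007, -0.083, 0.996, -0.001]
contact_force: [-35.9, -6.3, 25.7]
grip_width: 0.4
grasp_force: 18.2
```

The hard stop is reached: 36 N with no further motion. I'll back off and go up.

>>> {"fn": "arm_command", "kwargs": {"motion": [[0,[15,0,0],[0,0,0]],[0,[40,0,0],[0,0,0]],[0,[40,0,-35],[0,0,0]],[0,[40,0,-75],[0,0,0]],[0,[40,0,-115],[0,0,0]],[0,[40,0,-155],[0,0,0]],[0,[40,0,-175],[0,0,0]],[0,[40,0,-175],[0,0,0]]]}}

```text
t: 4.88
position: [465.6, 178.0, 219.9]
ee_rot: [0.005, -0.083, 0.997, 0.003]
contact_force: [0.2, -0.7, 0.6]
grip_width: 0.8
grasp_force: 0.0
```

```bash
python3 -c "
from h import *
import cv2
plan((-12,-90,195),(-12,-90,163))
S=viewer.capture('side')[:,:,::-1];T=viewer.capture('top')[:,:,::-1]
cv2.imwrite('pics/S3.png',S);cv2.imwrite('pics/T3.png',T)
s=S[150:305,185:365];t=T[165:305,235:375]
cv2.imwrite('pics/c3.png',np.hstack([cv2.resize(s,(420,362),interpolation=2),cv2.resize(t,(362,362),interpolation=2)]))
f={'side':lambda q:(q-[185,150])*420/180,'top':lambda q:(q-[235,165])*362/140+[420,0]}
for n in f:
  for P in [(-30,-90,89),(70,-90,98.5),(-10.1,-90,158.8)]: print(n,P,f[n](proj(n,O+RD.apply(P))).round())
"
```

```text
turn deg [ 0.2  0.6 -0. ] TCP dock [-91.   36.4 219.9]
(-12, -90, 195) world [564.  66. 195.] shift [ -78.8 -126.4   25.2]
(-12, -90, 163) world [564.  66. 163.] shift [ -78.4 -126.6   57.2]
side (-30, -90, 89) [195. 203.]
side (70, -90, 98.5) [300. 178.]
side (-10.1, -90, 158.8) [218. 128.]
top (-30, -90, 89) [696. 199.]
top (70, -90, 98.5) [682.  91.]
top (-10.1, -90, 158.8) [703. 178.]
```

View pics/c3.png

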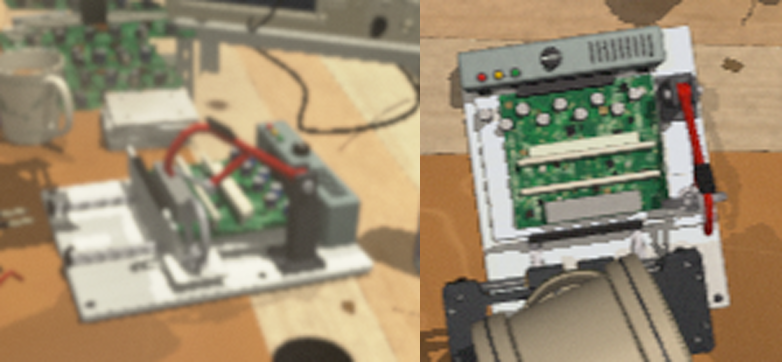

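The carriage is home. The ring at (196,203) and the pad at (218,130) match the predictions. I'll move over the pad and then press along the arc.

>>> {"fn": "arm_command", "kwargs": {"motion": [[0,[-20,-32,0],[0,0,0]],[0,[-40,-64,0],[0,0,0]],[0,[-60,-96,5],[0,0,0]],[0,[-78,-126,15],[0,0,0]],[0,[-78,-126,30],[0,0,0]],[0,[-78,-126,45],[0,0,0]],[0,[-78,-126,50],[0,0,0]],[0,[-78,-126,50],[0,0,0]]]}}

```text
t: 5.65
position: [559.0, 65.3, 160.7]
ee_rot: [-0.002, -0.083, 0.997, -0.0]
contact_force: [-0.7, 0.1, 0.8]
grip_width: 0.6
grasp_force: 0.0
```

```bash
python3 -c "
from h import *
plan((-12,-90,160),(-19,-90,145),(-26,-90,126),(-30,-90,106),(-30,-90,98))"
```

```text
turn deg [-0.  -0.2  0. ] TCP dock [-17.5 -90.2 160.7]
(-12, -90, 160) world [564.  66. 160.] shift [-5.5  0.2  0.7]
(-19, -90, 145) world [557.  65. 145.] shift [ 1.5  0.2 15.7]
(-26, -90, 126) world [551.  64. 126.] shift [ 8.4  0.3 34.8]
(-30, -90, 106) world [547.  63. 106.] shift [12.3  0.3 54.8]
(-30, -90, 98) world [547.  63.  98.] shift [12.3  0.3 62.8]
```

>>> {"fn": "arm_command", "kwargs": {"motion": [[0,[0,0,4],[0,0,0]],[0,[0,0,8],[0,0,0]],[0,[1,0,12],[0,0,0]],[0,[2,0,16],[0,0,0]],[0,[4,0,20],[0,0,0]],[0,[5,0,24],[0,0,0]],[0,[6,0,28],[0,0,0]],[0,[8,0,32],[0,0,0]],[0,[8,0,32],[0,0,0]]]}}

```text
t: 6.4
position: [552.3, 64.4, 130.9]
ee_rot: [0.001, -0.083, 0.997, 0.0]
contact_force: [0.2, 0.6, -0.5]
grip_width: 0.5
grasp_force: 0.0
```

```bash
python3 -c "
from h import *
import cv2
plan((-30,-90,106))
S=viewer.capture('side')[:,:,::-1]
cv2.imwrite('pics/c4.png',cv2.resize(S[150:305,185:365],(700,603-6),interpolation=2))
f=lambda q:(q-[185,150])*3.87
for h in(.1,.2,.3): print(h,f(proj('side',O+RD.apply((70-130*np.cos(h),-90,98.5+130*np.sin(h))))).round())
"
```

```text
turn deg [0.  0.1 0. ] TCP dock [-24.2 -90.  130.9]
(-30, -90, 106) world [547.  63. 106.] shift [ 5.8  0.  24.9]
0.1 [270. 306.]
0.2 [274. 283.]
0.3 [280. 261.]
```

View pics/c4.png

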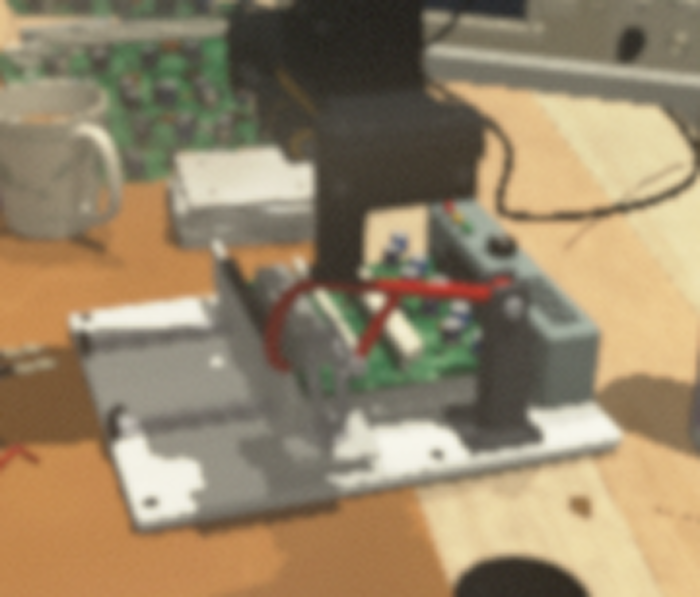

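The fingers are on the pad and the hook follows, now at about 0.25 rad with its loop coming over the ring at (300,330). I'll carry on pressing.

>>> {"fn": "arm_command", "kwargs": {"motion": [[0,[1,0,4],[0,0,0]],[0,[2,0,8],[0,0,0]],[0,[3,0,12],[0,0,0]],[0,[4,0,16],[0,0,0]],[0,[5,0,20],[0,0,0]],[0,[5,0,24],[0,0,0]],[0,[6,0,27],[0,0,0]],[0,[6,0,30],[0,0,0]],[0,[6,0,30],[0,0,0]]]}}

```text
t: 7.2
position: [546.7, 63.2, 103.3]
ee_rot: [0.001, -0.083, 0.997, 0.001]
contact_force: [-13.9, -1.0, 32.5]
grip_width: 0.4
grasp_force: 16.9
```

The pad is at z≈103 with a firm stop, so the shank is down on the ring. I'll lift off and check.

>>> {"fn": "arm_command", "kwargs": {"motion": [[0,[0,0,0],[0,0,0]],[0,[0,0,-15],[0,0,0]],[0,[0,0,-50],[0,0,0]],[0,[0,0,-90],[0,0,0]],[0,[40,20,-120],[0,0,0]],[0,[80,40,-140],[0,0,0]],[0,[120,60,-150],[0,0,0]],[0,[150,80,-150],[0,0,0]],[0,[150,80,-150],[0,0,0]]]}}

```text
t: 7.95
position: [381.6, 118.7, 251.1]
ee_rot: [0.0, -0.084, 0.996, 0.0]
contact_force: [0.6, 0.8, -0.4]
grip_width: 0.6
grasp_force: 0.0
```

```bash
python3 -c "
from h import *
import cv2
S=viewer.capture('side')[:,:,::-1];T=viewer.capture('top')[:,:,::-1]
cv2.imwrite('pics/c5.png',np.hstack([cv2.resize(S[200:280,225:325],(480,384),interpolation=2),cv2.resize(T[165:305,245:360],(315,384),interpolation=2)]))
f=lambda q:(q-[225,200])*4.8
for h in(-.015,.03): print(h,[f(proj('side',O+RD.apply((70-a*np.cos(h)-b*np.sin(h),-90,98.5+a*np.sin(h)-b*np.cos(h))))).round() for a,b in((130,0),(60,55),(100,55),(100,25),(100,-7.5))])
"
```

```text
-0.015 [array([142., 171.]), array([295., 255.]), array([210., 270.]), array([210., 211.]), array([210., 145.])]
0.03 [array([142., 159.]), array([290., 251.]), array([204., 262.]), array([207., 202.]), array([211., 135.])]
```

View pics/c5.png

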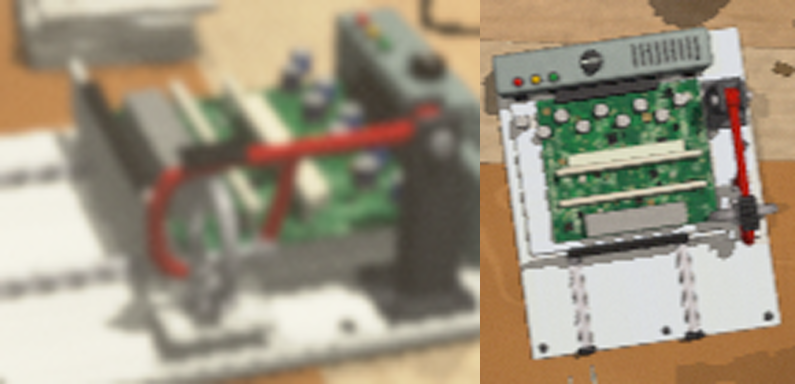

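The hook lies level: the pad top at (213,147) fits −0.015 rad, with the loop round the ring's rod and the carriage home. The arm is clear, so I'm handing in.

```bash
python3 -c "
from station import robot
print(robot.sign_off())"
```

```text
the job is handed in; nothing more can be done
None
```

I handed the job in at about 8 s: the carriage is fully home against its stop, and the snap hook is pressed down level on the ring; the gate was too blurred to see shut, so I judged that from the hook's height and the firm stop at about 32 N.

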